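# Load a machine foot into its assembly fixture

## Robot

A 6-joint arm with a two-finger parallel gripper is mounted at the origin on the work surface. World frame = base frame: x ahead of the robot, y to its left, z up, the work surface at z = 0. Lengths are in mm, angles in degrees, forces in N, time in s.
With the tool pointing down it reaches from about 325 to 925 mm from the base axis. Payload 3.1 kg.
Tool frame: the origin (TCP) lies at the very end of the fingers, on their centre line; the grasp point (between the pads) lies grasp_offset behind it (grasp_offset is the distance from the TCP to the grasp point, in mm); z points along the fingers, x is the direction in which the jaws open and shut, and the axes are right-handed (so a half turn about z gives the same grasp; the last joint's range is limited). The gripper opens to 85 mm and grips with 20 to 120 N. Pads are 22 mm wide; open, the fingers measure 114 mm over their backs; the gripper's body (76 mm by 85 mm) begins 54 mm behind the grasp point. The pads swing forward as they close: fully open they stand 13 mm farther back than shut.
Start: joints at [-76.444, 12.427, 92.441, -0, 75.132, -6.429], TCP at [213.628, -587.369, 231.3] pointing down, gripper open.
Joint ranges: [-157.48, 157.48], [-44.54, 120.13], [17.64, 146.25], [-64.5, 244.5], [7.68, 150.69], [-147.95, 147.95]. Speed limits (degrees/s): [159.86, 159.86, 180, 180, 180, 180].

## Interface

Orientations are given as [roll, pitch, yaw] about the fixed x, y, z axes, in that order (R = Rz(yaw) Ry(pitch) Rx(roll)).
In Python, from station import * gives the robot as it stands. Calls block until the motion is done:
- goto(position, orientation): joint-space move of the TCP to a pose.
- move_l(position, attitude=None, speed=150): straight line of the TCP; attitude=None keeps the orientation; speed is the mean speed in mm/s.
- move_j(angles): joint-space move.
- grip(opening, squeeze=None): finger opening in mm; squeeze is the grip in N (None keeps the last); returns when the fingers have stopped.
- wait(seconds).
- solve_ik(position, orientation): joint angles nearest the present ones, or None.
- get_obs(): the state.
- get_image(name): name is "scene" or "top" or "wrist"; returns the picture (384x512x3 uint8, red, green, blue); there is no depth.
- get_calibration(name): a dict with "fx", "fy", "cx", "cy" (pixels), "R" (3x3) and "t" (3): a world point X has camera coordinates R X + t; the wrist camera has in their place "mount" (4x4, takes a point from camera to tool coordinates, whose origin is the TCP and whose axes are the tool frame's). Camera axes: x right, y down, z forward; pixel columns grow to the right and rows downward; lengths in mm; the calibration is good to about 2 mm. A picture is of the moment at which its call begins: read the wrist's pose just before it. get_calibration takes no time and is no camera call.
A pose or a line that the arm cannot do raises Unreachable and nothing moves.
- sign_off(): hands the job in, once; it reports no verdict.
Trained networks look in the newest picture that a camera, given by its name, has taken for a name from the list of things; names that differ only in an ending like _2 or _b are one class to them, and where a whole thing is asked for, a point or a joint stands for the part that bears it (a point fixed in the world has none). Each returns a list of dicts, best first, with "score" (0 to 1); they miss things now and then, are a little off and sometimes report something else, mostly with a low value. They report only what shows in the picture. A call takes as long as a camera call. They do not tell look-alikes from the thing itself.
- spot_in(name, camera): "extent" ([centre column, centre row, width, height] in pixels, round what is visible of it).
- regions_of(name, camera): "region" (384x512 bool, what is visible of it) and "extent" ([centre column, centre row, width, height] in pixels, round what is visible of it).
The state is a dict: "t": time; "joint_pos": joint angles; "qvel": joint speeds; "effort": joint torques, N m; "tcp_pos": TCP position; "ee_rot": TCP orientation; "wrist_force": force on the tool from outside, world axes, zero at the start; "moment": the same for the moment, N m; "grip_width": finger opening in mm.
Only numpy, scipy, OpenCV 4.12 (cv2) and the standard library are available. Lean on these libraries where they do the work, as an engineer would, in place of code of your own. Each camera call takes 0.05 s, during which the arm holds its last target.

## Task

Build up the machine foot in the blue assembly fixture. First slide the grey base block along the fixture's deck, without lifting it, through the open mouth until it is fully home against the end wall; then lay the orange spacer gently on it inside the pocket, and the green cap plate on the spacer with its round disc upwards. Leave all three flat, square and flush against the end wall, let go of everything, and do not disturb the jar, the wood offcut or the wrench.

Things in the scene. Friction and masses are not known exactly. Their poses are not given: they have to be found in the camera images.
- pocket (a point): Centre of the fixture pocket's floor, on the deck's top face, 8 mm above the bench; fixed. z up; x from the open mouth (-x, robot side) to the end wall (+x), whose face is at x = 50 mm; y across. Pocket 62 mm wide, for parts 100 mm long. Seated parts have their listed points at x = 0, y = 0 and z = 17 (base), 43 (spacer), 60 mm (cap).
- mouth (a point): Middle of the pocket's open front, on the deck, at x = -50 mm of the pocket; same axes. From here two slick blue plastic flared guide plates, 34 mm high, widen from y = +-31 mm to +-45 mm, 53 mm out to -x. The grey deck is a flat plate 124 mm wide that runs 153 mm from here to -x and 122 mm to +x.
- wall_top (a point): Middle of the top inner edge of the blue end wall, 60 mm above the deck; axes as pocket. Four blue corner posts as high form the sides: inner faces at pocket y = +-31 mm, 14 mm thick, |x| = 26 to 50 mm; the 52 mm between them is open for fingers above rails 22 mm high that line the floor's sides. Sloping lips on posts and wall lean out 6 mm and reach 74 mm above the deck.
- base_mid (a point): Centre of the grey aluminium base block, 100 mm (its x) by 58 mm (its y) by 34 mm high, about 0.5 kg. It starts loose on the deck outside the mouth, 135 to 150 mm from home, up to 6 mm to one side and up to 0.08 rad askew. A push of 5 to 15 N on its rear (-x) face slides it home; the flares guide it.
- spacer_mid (a point): Centre of the orange plastic spacer, a flat block 100 mm (its x) by 58 mm (its y) by 18 mm thick, about 0.13 kg; starts flat on the bench at one side of the fixture. Either end may go first.
- cap_mid (a point): Centre of the green plate of the cap, 100 mm (its x) by 58 mm (its y) by 16 mm thick, 8 mm above its underside; a round steel disc 40 mm across rises 14 mm above the middle of the plate (30 mm high in all), about 0.3 kg. Starts flat on the bench, disc up, at the other side of the fixture. Either end may go first.
- jar: Bystander: closed jar 68 mm across, 90 mm high; origin at the centre of its underside. Leave alone.
- offcut: Bystander: wood offcut 140 x 70 x 38 mm; origin at the centre of its underside. Leave alone.
- wrench: Bystander: steel wrench 180 mm long lying beyond the fixture. Leave alone.
There are look-alikes about, which are no part of the job. Leave any yellow look-alike of the part that bears base_mid alone.

How it is judged:
By the outcome, as a careful person would: the job done as asked, in the order asked, and still so for the second after the job is handed in, with the robot touching nothing.
It also fails if it takes over 72 s, if anything falls off the work surface, if the arm or the gripper's body presses on something with over 40 N, if the wrist force passes 120 N, or if a joint passes its speed limit or range.

## Working session

There is one attempt and no reset: what is moved stays moved. The work goes in short steps, each a Python script; the robot and the scene stay as the last script left them, time stands still between calls to the robot, and variables do not carry over. Pictures are saved under pics/ and viewed, and the job is handed in when it is done.

```bash
ls -la; mkdir -p pics; python3 - <<'E'
from station import *
import cv2,numpy as np
o=get_obs(); print({k:np.round(v,3) for k,v in o.items()})
for n in ["scene","top","wrist"]:
    im=get_image(n); cv2.imwrite(f"pics/a_{n}.png",im[:,:,::-1]); c=get_calibration(n); print(n,{k:np.round(v,4).tolist() for k,v in c.items()})
    for nm in ["base_mid","spacer_mid","cap_mid","jar","offcut","wrench"]:
        print(nm,[(np.round(d["extent"]).astype(int).tolist(),round(d["score"],2)) for d in spot_in(nm,n)][:4])
print(get_obs()["t"])
E
```

```text
total 12
drwxr-xr-x  3 agent agent 4096 Dec  7 00:46 .
drwxr-xr-x 23 root  root  4096 Dec  7 00:46 ..
drwxr-xr-x  2 agent agent 4096 Dec  7 00:46 pics
{'t': np.float64(0.0), 'joint_pos': array([-7.6444e+01,  1.2476e+01,  9.2533e+01, -2.0000e-03,  7.5131e+01,
       -6.4280e+00]), 'qvel': array([ 0.017, -0.101, -0.081, -0.026, -0.148,  0.034]), 'effort': array([-1.0000e-03, -3.9685e+01, -3.0385e+01, -0.0000e+00,  1.0000e-02,
       -0.0000e+00]), 'tcp_pos': array([ 213.418, -586.525,  229.932]), 'ee_rot': array([-1.79986e+02,  1.40000e-01, -7.00150e+01]), 'wrist_force': array([ 0.541,  0.22 , -0.037]), 'moment': array([-0.013,  0.033,  0.034]), 'grip_width': np.float64(85.576)}
scene {'fx': 400.0196, 'fy': 400.0196, 'cx': 253.3612, 'cy': 192.5306, 'R': [[-0.6029, 0.7977, -0.0108], [0.4482, 0.3275, -0.8318], [-0.66, -0.5063, -0.555]], 't': [377.39, -203.6447, 1312.467]}
base_mid [([292, 194, 41, 32], 0.96), ([216, 192, 46, 32], 0.61), ([278, 224, 103, 80], 0.43)]
spacer_mid [([400, 233, 44, 36], 0.88)]
cap_mid [([203, 166, 40, 20], 0.94)]
jar [([376, 307, 52, 71], 0.86)]
offcut [([128, 196, 65, 46], 0.62)]
wrench [([214, 274, 77, 46], 0.66)]
top {'fx': 431.524, 'fy': 431.524, 'cx': 259.8821, 'cy': 190.3662, 'R': [[-0.0213, -0.9994, 0.0255], [-0.9863, 0.0169, -0.1643], [0.1638, -0.0287, -0.9861]], 't': [-5.1597, 616.0845, 987.6031]}
base_mid [([315, 206, 32, 44], 0.83), ([247, 244, 31, 46], 0.56)]
spacer_mid [([142, 260, 26, 48], 0.72)]
cap_mid []
jar [([118, 156, 40, 31], 0.96)]
offcut [([377, 150, 38, 59], 0.76)]
wrench [([247, 128, 71, 25], 0.97)]
wrist {'fx': 282.6293, 'fy': 282.6293, 'cx': 255.5844, 'cy': 194.0443, 'mount': [[1.0, 0.001, -0.001, 0.8263], [-0.0007, 0.965, 0.2623, -66.6372], [0.0012, -0.2623, 0.965, -141.8619], [0.0, 0.0, 0.0, 1.0]]}
base_mid []
spacer_mid []
cap_mid []
jar []
offcut []
wrench []
1.05
```

View pics/a_scene.png

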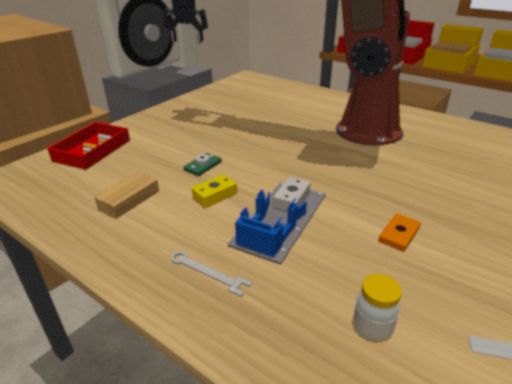

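View pics/a_top.png

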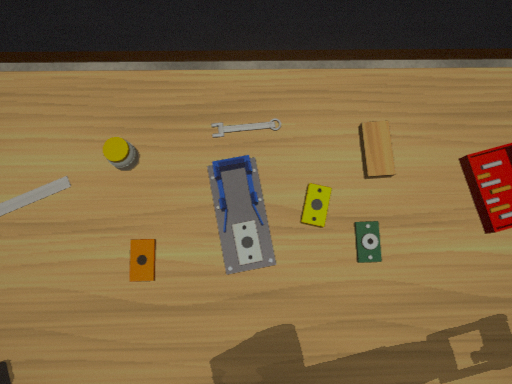

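View pics/a_wrist.png

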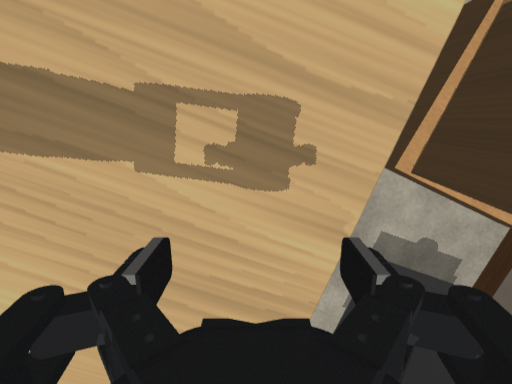

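The scene image shows the grey block on the deck at (292,194), the orange spacer at (400,233) and the green cap at (203,166). In the top image they are at (247,244), (142,260) and (369,241).
- **Base candidates:** grey block on the deck at top (247,244), or the yellow look-alike at top (315,206). I choose the grey one because it is grey and sits on the deck outside the mouth.
- **Spacer and cap:** only one candidate each.

I'll check these in a close crop.

```bash
cat > h.py <<'E'
import numpy as np, cv2
from station import *
from scipy.spatial.transform import Rotation as Ro
def cam(name,o=None):
    c=get_calibration(name); K=(c["fx"],c["fy"],c["cx"],c["cy"])
    if "mount" in c:
        M=np.eye(4); M[:3,:3]=Ro.from_euler("xyz",o["ee_rot"],degrees=True).as_matrix(); M[:3,3]=o["tcp_pos"]
        T=np.linalg.inv(M@np.array(c["mount"])); return K,T[:3,:3],T[:3,3]
    return K,np.array(c["R"]),np.array(c["t"])
def unproj(C,uv,z):
    (fx,fy,cx,cy),R,t=C; uv=np.atleast_2d(np.asarray(uv,float))
    d=np.c_[(uv[:,0]-cx)/fx,(uv[:,1]-cy)/fy,np.ones(len(uv))]@R; o=-R.T@t
    return (o+d*((z-o[2])/d[:,2])[:,None])[:,:2]
def proj(C,X):
    (fx,fy,cx,cy),R,t=C; p=np.atleast_2d(X)@R.T+t
    return np.c_[fx*p[:,0]/p[:,2]+cx, fy*p[:,1]/p[:,2]+cy]
E
python3 - <<'E'
from h import *
im=cv2.imread("pics/a_top.png")
cv2.imwrite("pics/b_crop.png",cv2.resize(im[145:285,195:395],None,fx=4,fy=4,interpolation=cv2.INTER_CUBIC))
C=cam("top")
for n,uv,z in [("base",(247,242),42),("pocketfloor",(234,187),8),("deckcorners",(209,160),8),("",(254,155),8),("",(275,265),8),("",(228,273),8),("spacer",(142,260),18),("cap",(369,241),16),("jar",(122,158),0),("yellow",(317,205),34),("offcut",(377,150),38),("wr",(247,128),3)]:
    print(n,unproj(C,uv,z).round(0))
E
```

```text
base [[493.  16.]]
pocketfloor [[633.  46.]]
deckcorners [[703. 109.]]
 [[714.  -5.]]
 [[438. -51.]]
 [[421.  63.]]
spacer [[457. 269.]]
cap [[ 491. -284.]]
jar [[714. 330.]]
yellow [[ 580. -156.]]
offcut [[ 715. -312.]]
wr [[788.  11.]]
```

View pics/b_crop.png

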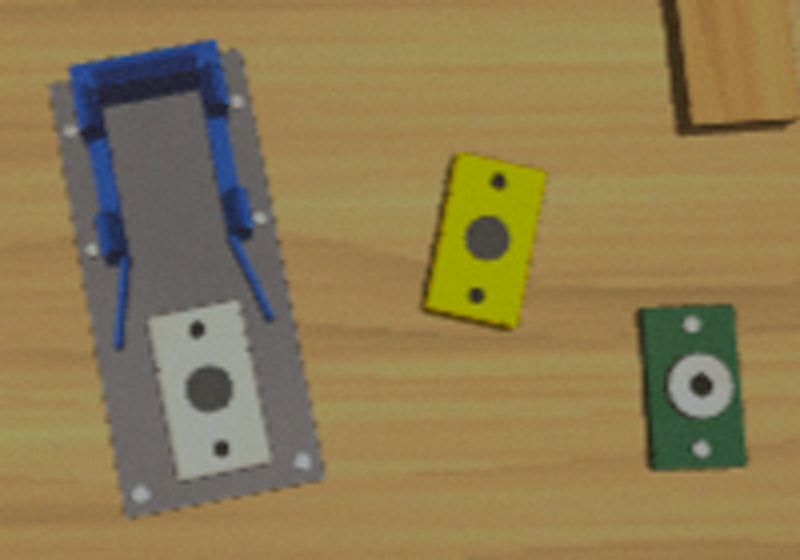

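The crop confirms the choice: the grey block on the deck is at crop (210,390), and the yellow one off the deck at (487,238) is left alone. The cap is at crop (690,388), disc up. Next I take close wrist looks at the cap, the fixture and the spacer.

```bash
python3 - <<'E'
from h import *
import json, station
print([n for n in dir(station) if not n.startswith("_")]); print("go",getattr(station,"grasp_offset",None), get_calibration("wrist").keys(), get_obs().keys())
for n,p,y in [("cap",(455,-284,220),90),("fix",(530,28,220),99.5),("spacer",(425,269,220),90)]:
    goto(p,[180,0,y]); wait(0.15); o=get_obs(); im=get_image("wrist")
    cv2.imwrite(f"pics/c_{n}.png",im[:,:,::-1]); json.dump({k:np.asarray(v).tolist() for k,v in o.items()},open(f"pics/c_{n}.json","w"))
    print(n,o["t"],o["tcp_pos"].round(1),o["ee_rot"].round(2))
E
```

```text
['Unreachable', 'get_calibration', 'get_image', 'get_obs', 'goto', 'grasp_offset', 'grip', 'move_j', 'move_l', 'regions_of', 'sign_off', 'solve_ik', 'spot_in', 'wait']
go 18.700000000000003 dict_keys(['fx', 'fy', 'cx', 'cy', 'mount']) dict_keys(['t', 'joint_pos', 'qvel', 'effort', 'tcp_pos', 'ee_rot', 'wrist_force', 'moment', 'grip_width'])
cap 3.0583 [ 454.8 -284.5  220. ] [1.800e+02 1.000e-02 8.994e+01]
fix 4.475 [530.1  26.7 220. ] [-1.800e+02  2.000e-02  9.938e+01]
spacer 5.7 [425.9 267.9 220. ] [1.7998e+02 1.0000e-02 8.9880e+01]
```

```bash
python3 - <<'E'
import cv2,numpy as np
cv2.imwrite("pics/c_all.png",np.hstack([cv2.resize(cv2.imread(f"pics/c_{n}.png"),(400,300)) for n in ("cap","spacer")]))
cv2.imwrite("pics/c_fix2.png",cv2.resize(cv2.imread("pics/c_fix.png"),(800,600),interpolation=cv2.INTER_CUBIC))
E
```

```text
(no output)
```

View pics/c_all.png

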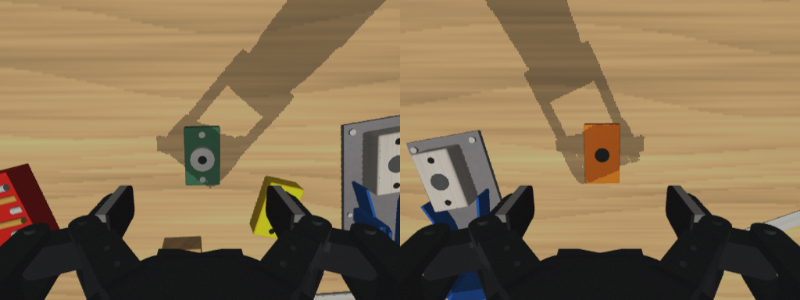

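View pics/c_fix2.png

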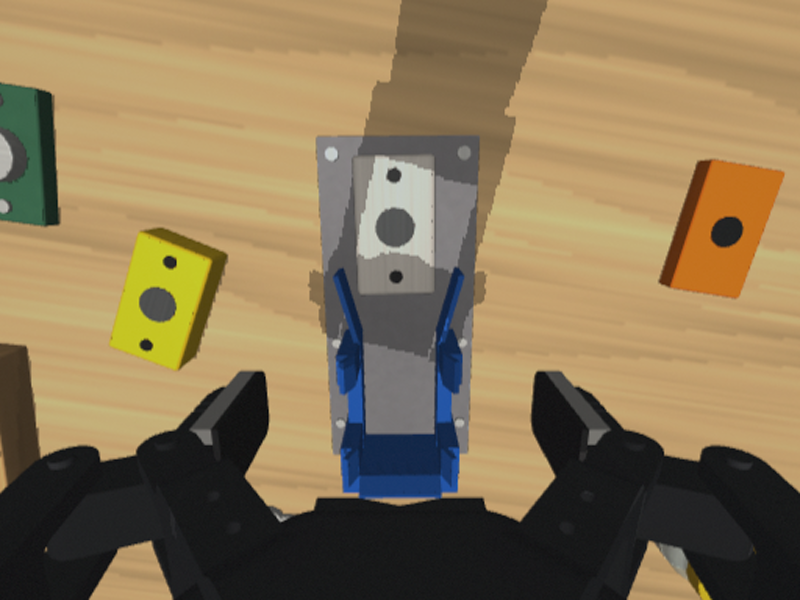

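Wrist views: the cap is at (202,155) of the left half and the spacer at (602,153) of the right half. In the fixture view, the robot side is up. The base is at (395,225) outside the flares and the end wall's floor line is at about row 433. Now I fit the poses.

```bash
cat >> h.py <<'E'
import json
from scipy.optimize import minimize
def load(n):
    o={k:np.array(v) for k,v in json.load(open(f"pics/{n}.json")).items()}
    return cv2.imread(f"pics/{n}.png"),cam("wrist",o)
def boxpts(p,L,W,z0,z1):
    x,y,a=p; c,s=np.cos(a),np.sin(a)
    return np.array([[x+c*u-s*v,y+s*u+c*v,z] for z in(z0,z1) for u,v in((-L/2,-W/2),(L/2,-W/2),(L/2,W/2),(-L/2,W/2))])
def fitbox(mask,C,p0,L,W,z0,z1,S=4):
    m=cv2.resize(mask,None,fx=S,fy=S,interpolation=cv2.INTER_LINEAR)>127
    def f(p):
        q=proj(C,boxpts((p[0],p[1],np.radians(p[2])),L,W,z0,z1))
        h=cv2.convexHull(((q+.5)*S-.5).astype(np.float32)); r=np.zeros(m.shape,np.uint8); cv2.fillConvexPoly(r,np.round(h*16).astype(np.int32),1,shift=4)
        r=r>0; return 1-(r&m).sum()/(r|m).sum()
    r=None
    for k in range(3):
        r=minimize(f,p0 if r is None else r.x,method="Nelder-Mead",options=dict(initial_simplex=np.array(p0 if r is None else r.x)+np.array([[0,0,0],[4,0,0],[0,4,0],[0,0,4]])/(k+1)))
    return r.x,r.fun
def cmask(im,lo,hi):
    h=cv2.cvtColor(im,cv2.COLOR_BGR2HSV); m=cv2.inRange(h,lo,hi)
    n,l,s,c=cv2.connectedComponentsWithStats(m); return l,s,c
def big(im,lo,hi,hull=True):
    l,s,c=cmask(im,lo,hi); k=1+np.argmax(s[1:,4]); m=(l==k).astype(np.uint8)*255
    if hull:
        cs,_=cv2.findContours(m,0,1); m[:]=0; cv2.fillPoly(m,[cv2.convexHull(np.vstack(cs))],255)
    return m
E
python3 - <<'E'
from h import *
im,C=load("c_spacer"); m=big(im,(3,180,60),(14,255,255)); cv2.imwrite("pics/m1.png",m); print(fitbox(m,C,(457,269,0),100,58,0,18))
im2,C2=load("c_cap"); m2=big(im2,(60,60,20),(90,255,255)); print(fitbox(m2,C2,(491,-284,0),100,58,0,16))
cv2.imwrite("pics/d_m.png",np.hstack([cv2.resize(x[120:260,200:340],(266,266)) for x in(m,m2,im2[:,:,1])]))
im,C=load("c_fix")
cv2.imwrite("pics/d_f1.png",cv2.resize(im[80:200,190:320],(780,720)[::1],interpolation=cv2.INTER_CUBIC)[:600])
cv2.imwrite("pics/d_f2.png",cv2.resize(im[190:320,190:320],(600,600),interpolation=cv2.INTER_CUBIC))
E
```

```text
(array([4.60165364e+02, 2.70928489e+02, 2.02310114e-02]), np.float64(0.03722002635046118))
(array([ 4.94282563e+02, -2.81171869e+02, -3.08521851e-02]), np.float64(0.058208583721509055))
```

View pics/d_m.png

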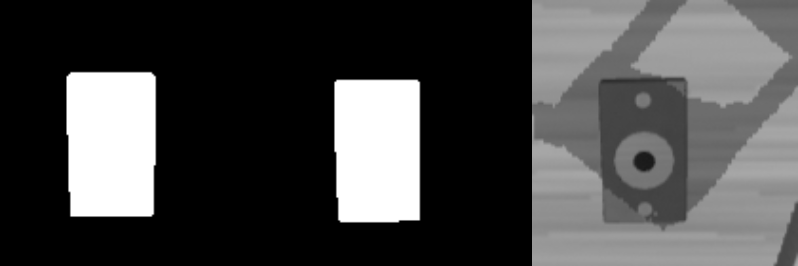

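View pics/d_f1.png

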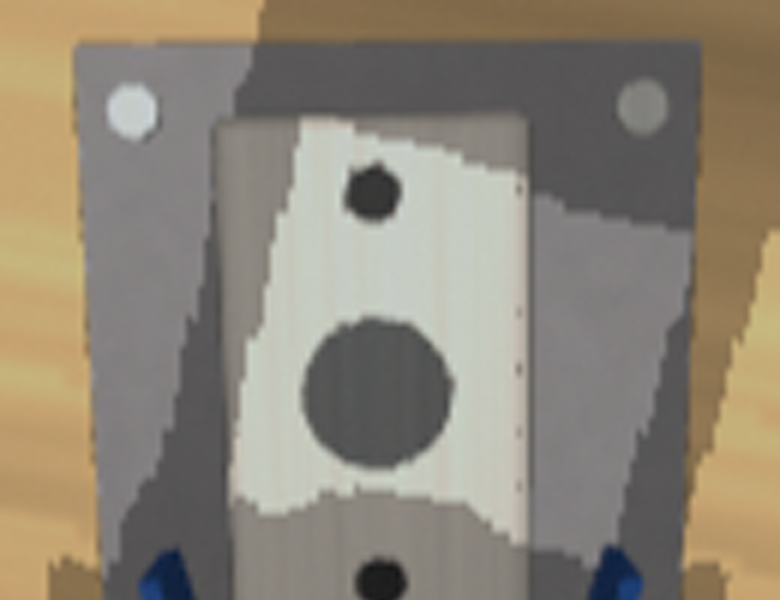

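View pics/d_f2.png

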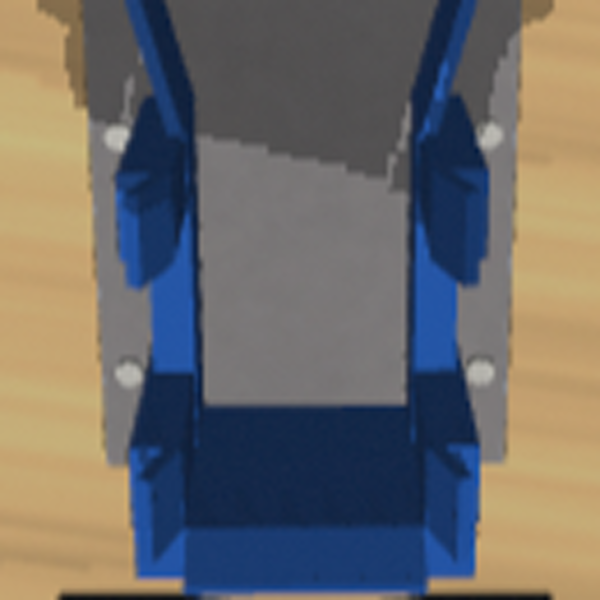

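```bash
python3 - <<'E'
from h import *
from scipy.optimize import least_squares
im,C=load("c_fix")
f1=lambda u:(np.array(u)+.5)/6-.5+np.array([190,80]); f2=lambda u:(np.array(u)+.5)/(600/130)-.5+np.array([190,190])
uv=np.array([f1((76,43)),f1((700,41)),f2((107,465)),f2((506,461)),f2((203,406)),f2((408,405))])
P=np.array([[-203,62],[-203,-62],[172,62],[172,-62],[50,31],[50,-31]])
# decide side: image left = world?
print(unproj(C,uv,8).round(1))
w=unproj(C,uv,8)
if w[0,1]<w[1,1]: P[:,1]*=-1
def tf(p): c,s=np.cos(p[2]),np.sin(p[2]); return P@np.array([[c,s],[-s,c]])+p[:2]
r=least_squares(lambda p:(proj(C,np.c_[tf(p),np.full(6,8)])-uv).ravel(),[633,40,.16],x_scale=[1,1,.01])
print(r.x[:2],np.degrees(r.x[2]),r.fun.reshape(-1,2).round(2).tolist())
cv2.imwrite("pics/e_f.png",cv2.resize(im[95:195,215:290],(600,800)[::1],interpolation=cv2.INTER_CUBIC)[:600])
cv2.imwrite("pics/e_g.png",cv2.resize(im[140:200,215:290],(750,600),interpolation=cv2.INTER_CUBIC))
for n,lo,hi,p0,z in [("c_spacer",(3,120,30),(16,255,255),(460,271),18),("c_cap",(60,60,10),(90,255,255),(494,-281),16)]:
    im,C=load(n); m=big(im,lo,hi); print(z,m.sum()//255)
    for a in(-5,5): print(n,[np.round(x,3) for x in fitbox(m,C,(*p0,a),100,58,0,z)])
    p,_=fitbox(m,C,(*p0,3),100,58,0,z)
    q=proj(C,boxpts((p[0],p[1],np.radians(p[2])),100,58,0,z)); S=6
    u0=np.array([220,140]); g=cv2.resize(im[140:250,220:320],None,fx=S,fy=S,interpolation=cv2.INTER_CUBIC)[:600]
    for k in(0,4): cv2.polylines(g,[np.round((q[k:k+4]-u0+.5)*S).astype(int)],True,(255,255,255) if k else (0,0,255))
    cv2.imwrite(f"pics/e_{n}.png",g)
E
python3 -c "
import cv2,numpy as np
a=[cv2.imread('pics/e_c_%s.png'%n) for n in('spacer','cap')]; cv2.imwrite('pics/e_b.png',cv2.resize(np.hstack(a),(800,400)))"
```

```text
[[441.5 -51.8]
 [421.1  68.7]
 [711.2  -5.6]
 [689.6 116.2]
 [685.9  20.8]
 [675.4  82.6]]
[611.1412137   39.67717643] 9.840763270995058 [[-1.72, -18.59], [1.48, -19.09], [2.35, 47.14], [-1.78, 47.43], [-0.14, -13.02], [-0.04, -13.13]]
18 3623
c_spacer [array([4.59136e+02, 2.70805e+02, 2.47000e-01]), np.float64(0.023)]
c_spacer [array([459.386, 270.888,   0.612]), np.float64(0.023)]
16 3311
c_cap [array([ 4.94261e+02, -2.81100e+02,  5.30000e-02]), np.float64(0.058)]
c_cap [array([ 493.838, -281.001,    1.343]), np.float64(0.059)]
```

View pics/e_b.png

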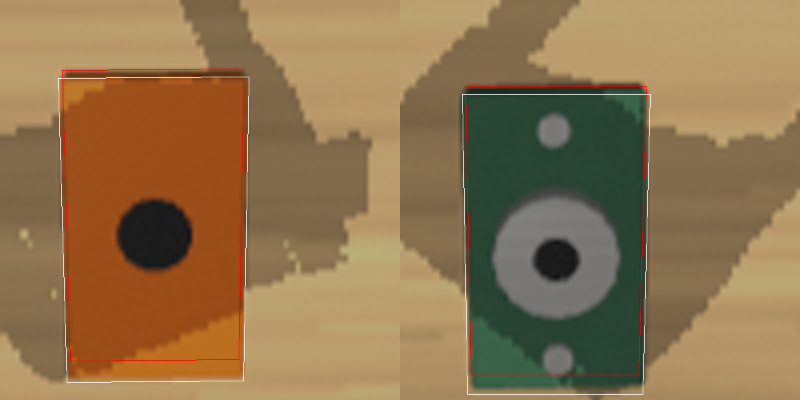

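View pics/e_g.png

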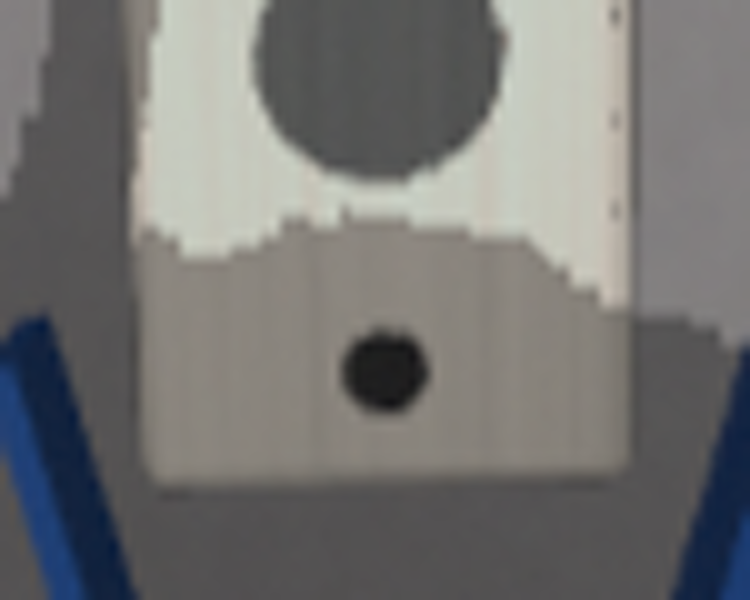

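```bash
python3 - <<'E'
from h import *
from scipy.optimize import least_squares
im,C=load("c_fix")
f1=lambda u:(np.array(u)+.5)/6-.5+np.array([190,80]); f2=lambda u:(np.array(u)+.5)/(600/130)-.5+np.array([190,190])
g=lambda u:(np.array(u)+.5)/10-.5+np.array([215,140])
def fit(P,uv,z,p0):
    P=np.array(P,float);uv=np.array(uv)
    def tf(p): c,s=np.cos(p[2]),np.sin(p[2]); return P@np.array([[c,s],[-s,c]])+p[:2]
    r=least_squares(lambda p:(proj(C,np.c_[tf(p),np.full(len(P),z)])-uv).ravel(),p0,x_scale=[1,1,.01])
    print(r.x[:2].round(2),np.degrees(r.x[2]).round(2),r.fun.reshape(-1,2).round(2).tolist()); return r.x
F=fit([[-203,-62],[-203,62],[72,-62],[72,62],[50,-31],[50,31]],[f1((76,43)),f1((700,41)),f2((107,465)),f2((506,461)),f2((203,406)),f2((408,405))],8,[633,40,.16])
B=fit([[-50,-29],[-50,29],[50,-29],[50,29]],[f1((213,117)),f1((528,114)),g((142,486)),g((630,476))],42,[493,16,.16])
d=B-F; c,s=np.cos(F[2]),np.sin(F[2]); print("base in pocket",c*d[0]+s*d[1],-s*d[0]+c*d[1],np.degrees(d[2]))
E
```

```text
[630.91  43.12] 9.84 [[-0.71, -0.12], [0.78, -0.61], [-0.15, 0.76], [0.0, 1.01], [0.27, -0.24], [-0.21, -0.34]]
[495.75  16.93] 10.37 [[-0.73, -0.45], [0.78, -0.9], [-0.48, 0.74], [0.42, 0.92]]
base in pocket -137.65502753085002 -2.7025185214035012 0.5288137203297024
```

```bash
cat >> h.py <<'E'
F=np.array([631.,43.1]); FY=9.84; c_,s_=np.cos(np.radians(FY)),np.sin(np.radians(FY))
YT=FY+90
def W(x,y,z): return [F[0]+c_*x-s_*y, F[1]+s_*x+c_*y, z+8]
def inv(p): d=np.asarray(p)[:2]-F; return np.array([c_*d[0]+s_*d[1],-s_*d[0]+c_*d[1],p[2]-8])
def st(tag=""):
    o=get_obs(); f=o["wrist_force"]; ff=np.array([c_*f[0]+s_*f[1],-s_*f[0]+c_*f[1],f[2]])
    p=inv(o["tcp_pos"]); print(tag,"t%.2f"%o["t"],"pk",p.round(2),"F",ff.round(1),"M",o["moment"].round(2),"g%.1f"%o["grip_width"],"yaw%.2f"%o["ee_rot"][2]); return p,ff,o
def shot(n,name="wrist"):
    o=get_obs(); im=get_image(name); cv2.imwrite(f"pics/{n}.png",im[:,:,::-1]); json.dump({k:np.asarray(v).tolist() for k,v in o.items()},open(f"pics/{n}.json","w"))
E
python3 - <<'E'
from h import *
grip(22)
goto(W(-225,-1.5,90),[180,0,YT]); st("above")
move_l(W(-222,-1.5,15),speed=150); st("down")
for x in (-208,-200,-190,-175,-150,-120,-95):
    move_l(W(x,-1.5+1.5*(x+222)/127,15),speed=70); p,f,o=st()
    if abs(f[0])>25: break
shot("f_push")
E
```

```text
above t7.50 pk [-224.08   -1.35   90.63] F [ 0.1 -0.4  0.1] M [-0.01  0.04  0.  ] g22.4 yaw99.84
down t8.15 pk [-221.17   -1.26   15.49] F [ 1.2 -0.9  0.7] M [ 0.02 -0.06  0.04] g21.7 yaw99.90
 t8.50 pk [-206.44   -1.72   15.96] F [-0.8  0.4 -0. ] M [0.03 0.03 0.02] g22.4 yaw99.86
 t8.77 pk [-199.57   -1.32   15.08] F [ 0.7  0.  -0.4] M [0.04 0.03 0.01] g22.1 yaw99.85
 t9.06 pk [-190.92   -0.81   14.41] F [-2.1  0.1 -1.5] M [-0.04  0.36  0.  ] g22.0 yaw99.85
 t9.43 pk [-174.71   -1.01   14.97] F [-1.4  0.3 -1.2] M [-0.01  0.19  0.01] g21.8 yaw99.84
 t9.93 pk [-149.03   -0.86   15.38] F [ 0.8  1.  -0.6] M [-0.01 -0.01  0.01] g22.1 yaw99.84
 t10.51 pk [-119.25   -0.44   15.3 ] F [-0.1  0.   0.3] M [0.01 0.05 0.03] g22.2 yaw99.84
 t11.02 pk [-9.441e+01 -7.000e-02  1.520e+01] F [-0.2  0.1 -0.3] M [0.02 0.06 0.  ] g21.9 yaw99.84
```

View pics/f_push.png

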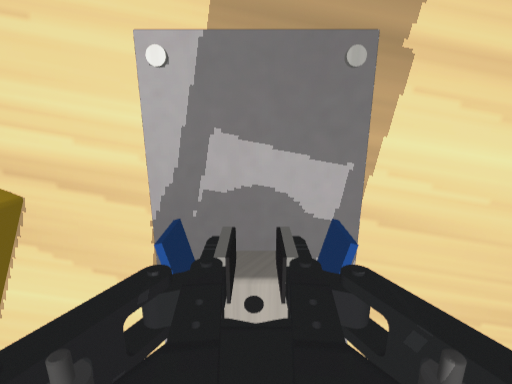

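The block is being pushed straight between the flares: its rear edge is at row ~250 between the fingers, with the flares at columns 180 and 335. Continuing home with force checks.

```bash
python3 - <<'E'
from h import *
for x in (-80,-70,-66,-64,-63,-62,-61,-60,-59,-58,-57,-56):
    move_l(W(x,0,15),speed=50); 
    p,f,o=st(x)
    if abs(f[0])>9: break
wait(0.2); st("end")
shot("g_end")
shot("g_top","top"); shot("g_scene","scene")
E
```

```text
-80 t11.52 pk [-80.45   0.1   14.69] F [-0.9  0.5 -1.9] M [-0.02  0.36  0.02] g22.1 yaw99.85
-70 t11.87 pk [-7.005e+01  3.000e-02  1.488e+01] F [-1.8  0.2 -1.4] M [-0.09  0.31 -0.04] g22.0 yaw99.84
-66 t12.12 pk [-6.656e+01  6.000e-02  1.486e+01] F [-3.7 -0.2  0.8] M [-0.18  0.55 -0.01] g22.3 yaw99.85
-64 t12.37 pk [-64.73   0.09  14.81] F [-4.9  0.3  1.1] M [-0.12  0.77 -0.01] g21.7 yaw99.84
-63 t12.62 pk [-64.14   0.1   14.81] F [-6.7 -0.   2.9] M [-0.23  0.89 -0.12] g21.9 yaw99.83
-62 t12.87 pk [-64.24   0.27  14.22] F [-7.4 -1.5  2. ] M [-0.22  0.94 -0.11] g21.9 yaw99.83
-61 t13.12 pk [-64.33   0.46  13.77] F [-9.4  0.   2.6] M [-0.26  1.15 -0.1 ] g22.2 yaw99.83
end t13.32 pk [-64.32   0.44  13.79] F [-9.6 -0.3  3. ] M [-0.19  1.13 -0.08] g22.0 yaw99.83
```

View pics/g_end.png

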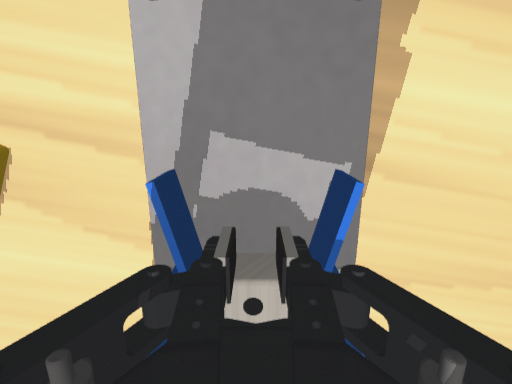

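View pics/g_scene.png

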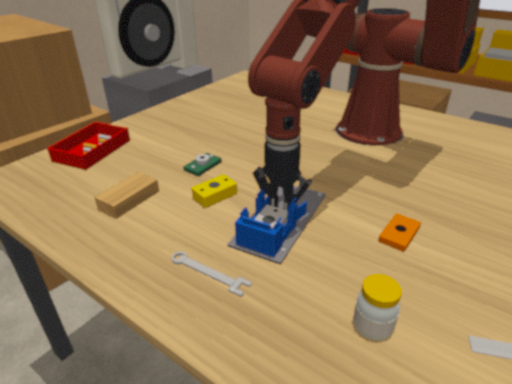

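```bash
python3 - <<'E'
from h import *
move_l(W(-80,0,15),speed=100); move_l(W(-85,0,100),speed=250)
goto(W(-60,0,190),[180,0,YT]); wait(.15); st()
shot("h_fix"); im=cv2.imread("pics/h_fix.png")
cv2.imwrite("pics/h_fixz.png",cv2.resize(im,(800,600),interpolation=cv2.INTER_CUBIC))
E
```

```text
t14.91 pk [-62.13   0.52 186.8 ] F [ 0.1 -1.  -0.1] M [0.02 0.   0.06] g21.9 yaw99.84
```

View pics/h_fixz.png

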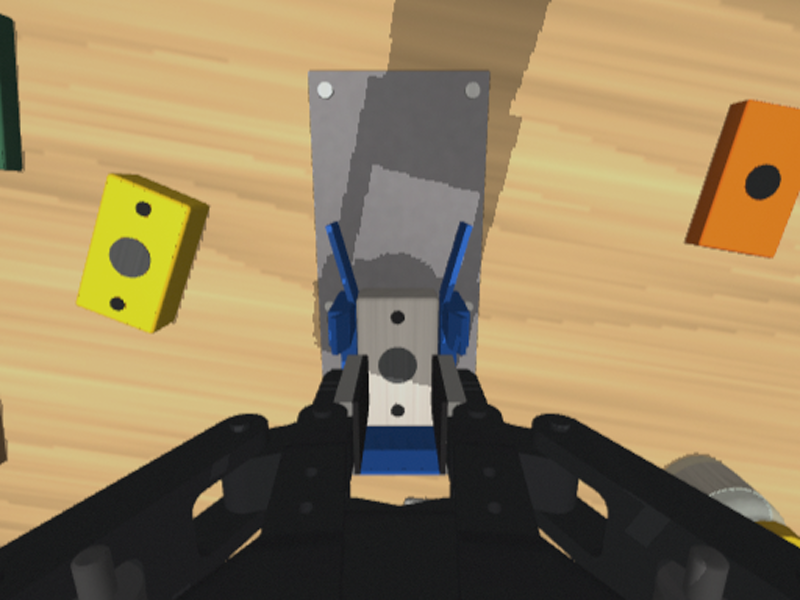

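```bash
python3 - <<'E'
from h import *
im,C=load("h_fix")
cv2.imwrite("pics/h_z.png",cv2.resize(im[175:310,200:310],(652,800)[::1],interpolation=cv2.INTER_CUBIC)[0:800])
g=cv2.resize(im[175:310,200:310],None,fx=5,fy=5,interpolation=cv2.INTER_CUBIC)[:600]
g2=cv2.resize(im[175:310,200:310],None,fx=5,fy=5,interpolation=cv2.INTER_CUBIC)[75:675]
cv2.imwrite("pics/h_z.png",g2)
for nm,X in [("base home top",[W(x,y,34) for x in(-50,50) for y in(-29,29)]),("wall top inner",[W(50,y,60) for y in(-31,31)]),("lip",[W(56,0,74)]),("deck rear",[W(-203,y,0) for y in (-62,62)]),("rail",[W(x,y,22) for x in(-26,26) for y in(-31,31)])]:
    print(nm,((proj(C,np.array(X))-[200,175]+.5)*5-[0,75]).round(0).tolist())
E
```

```text
base home top [[144.0, 17.0], [413.0, 17.0], [155.0, 430.0], [402.0, 430.0]]
wall top inner [[135.0, 495.0], [422.0, 494.0]]
lip [[279.0, 559.0]]
deck rear [[-15.0, -725.0], [572.0, -724.0]]
rail [[143.0, 105.0], [414.0, 105.0], [148.0, 313.0], [409.0, 313.0]]
```

View pics/h_z.png

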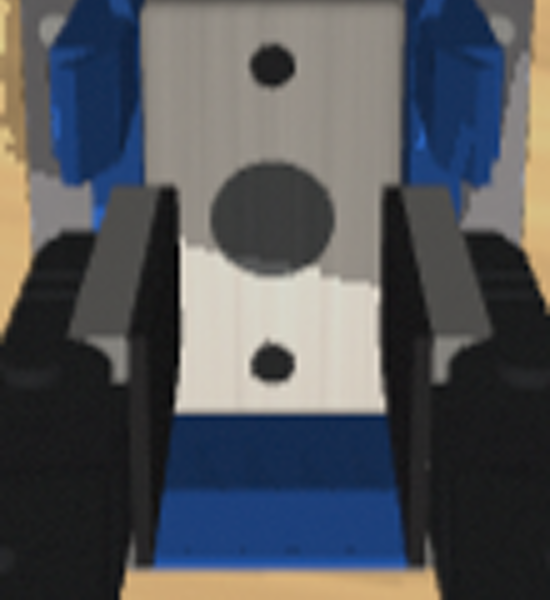

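The base looks about 2.5 mm short. Its front edge is at row 413 of the crop, against about 423 expected from the wall's top edge at row 488. The finger knuckles may have reached the posts first. I'll push again with the fingers nearly shut and the tool leaned back, so that only the tips touch.

```bash
cat >> h.py <<'E'
def tilt(deg):
    R=Ro.from_euler("z",FY,degrees=True)*Ro.from_euler("y",-deg,degrees=True)*Ro.from_euler("z",-FY,degrees=True)*Ro.from_euler("xyz",[180,0,YT],degrees=True)
    return R.as_euler("xyz",degrees=True).tolist()
E
python3 - <<'E'
from h import *
grip(6)
A=tilt(18)
goto(W(-95,0,90),A); move_l(W(-85,0,16),speed=200); st()
move_l(W(-68,0,16),speed=80); st()
for x in (-64,-61,-59,-57,-55,-53,-51,-49,-47,-45):
    move_l(W(x,0,16),speed=50); p,f,o=st(x)
    if abs(f[0])>14: break
wait(.2); st()
E
```

```text
t16.37 pk [-82.18  -0.62  17.77] F [ 0.2 -1.5 -0.1] M [-0.01  0.14  0.03] g6.0 yaw99.86
 t16.73 pk [-66.18  -0.38  17.82] F [-0.2 -0.4 -0.1] M [-0.02  0.17 -0.  ] g6.1 yaw99.86
-64 t16.98 pk [-6.391e+01 -1.000e-02  1.621e+01] F [0.3 0.3 0. ] M [-0.    0.12 -0.03] g6.1 yaw99.84
-61 t17.23 pk [-62.06   0.26  15.43] F [-2.9 -0.1  1.9] M [-0.07  0.64 -0.06] g6.0 yaw99.86
-59 t17.48 pk [-60.79   0.47  15.07] F [-6.2 -0.6  3.5] M [-0.18  0.81  0.01] g6.0 yaw99.87
-57 t17.73 pk [-59.83   0.65  14.75] F [-8.4 -0.9  6.8] M [-0.23  1.19  0.02] g6.2 yaw99.89
-55 t17.98 pk [-59.74   0.86  13.99] F [-14.1  -1.2  11.3] M [-0.45  1.72 -0.01] g5.9 yaw99.93
 t18.18 pk [-59.75   0.86  14.  ] F [-14.9  -1.3  10.1] M [-0.48  1.74 -0.04] g5.8 yaw99.93
```

```bash
python3 - <<'E'
from h import *
move_l(W(-85,0,18),speed=150); 
goto(W(-62,.5,188),[180,0,YT]); wait(.2); st()
shot("i_fix"); im,C=load("i_fix")
g2=cv2.resize(im[175:310,200:310],None,fx=5,fy=5,interpolation=cv2.INTER_CUBIC)[75:675]
cv2.imwrite("pics/i_z.png",g2)
for nm,X in [("base home top",[W(x,y,34) for x in(-50,50) for y in(-29,29)]),("wall top inner",[W(50,y,60) for y in(-31,31)])]:
    print(nm,((proj(C,np.array(X))-[200,175]+.5)*5-[0,75]).round(0).tolist())
E
```

```text
t19.45 pk [-63.78   0.86 185.34] F [-0.4 -0.4  0.4] M [ 0.04  0.04 -0.03] g6.4 yaw99.83
base home top [[142.0, 25.0], [412.0, 25.0], [153.0, 439.0], [401.0, 438.0]]
wall top inner [[134.0, 504.0], [421.0, 504.0]]
```

View pics/i_z.png

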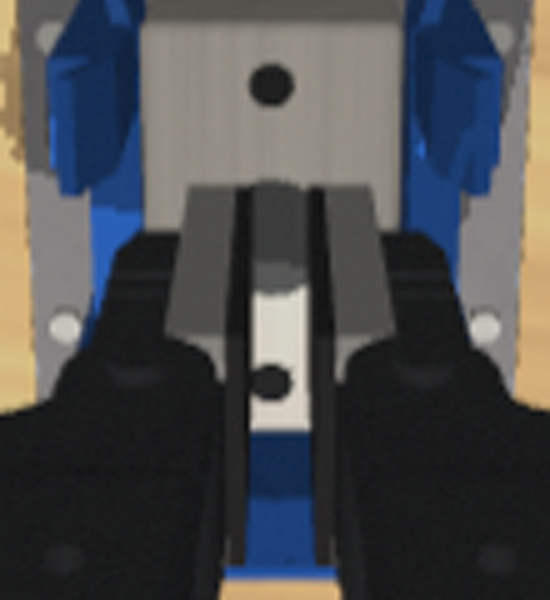

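The base is now home: its rear edge is at row 21, front at 431 and wall top at 497. The 66 px separation matches the 65 predicted. Now the spacer.

```bash
python3 - <<'E'
from h import *
p=(459.3,270.2)
goto([*p,110],[180,0,90.4]); grip(85); 
move_l([*p,30],speed=200); move_l([*p,3],speed=80); o=get_obs(); print(o["tcp_pos"].round(1),o["wrist_force"].round(1))
grip(40,40); o=get_obs(); print(o["tcp_pos"].round(1),o["wrist_force"].round(1),o["grip_width"])
move_l([*p,60],speed=120); wait(.1); o=get_obs(); print(o["t"],o["tcp_pos"].round(1),o["wrist_force"].round(1),o["grip_width"],o["moment"].round(2))
goto(W(-8,0,150),[180,0,YT]); wait(.1); st(); shot("j_sp")
cv2.imwrite("pics/j_z.png",cv2.resize(cv2.imread("pics/j_sp.png"),(800,600),interpolation=cv2.INTER_CUBIC))
E
```

```text
[458.7 270.    2.4] [ 0.5 -1.1 -0.2]
[460.1 270.5   3.8] [0.2 1.2 2.4] 56.85960229126259
23.4417 [458.1 269.7  58.7] [-0.1 -0.5 -1.4] 56.84229397155082 [ 0.02 -0.01 -0.04]
 t24.68 pk [ -9.12   1.79 148.68] F [ 0.3 -0.7 -2. ] M [ 0.04 -0.07  0.01] g56.8 yaw99.94
```

View pics/j_z.png

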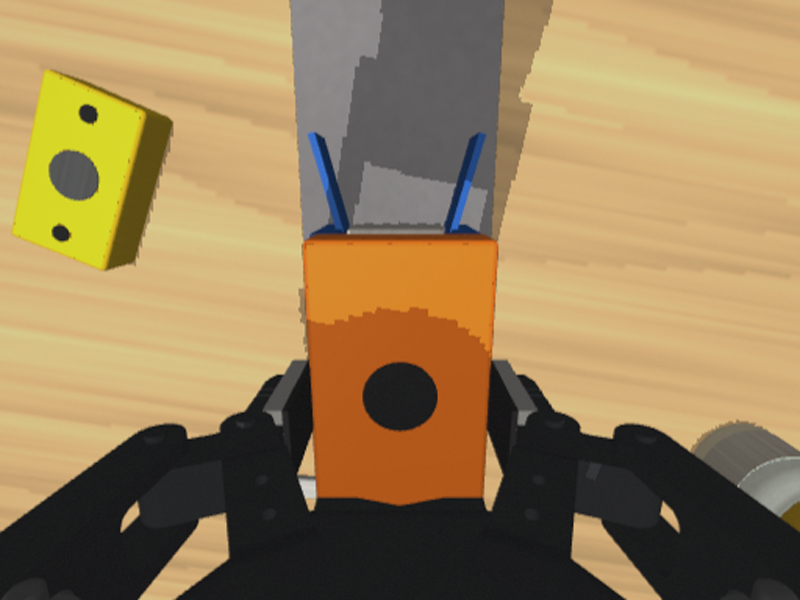

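The spacer is held level and centred, hole at (400,397). The flare tops, at columns 315 and 482, are nearly symmetric about the tool line. Lowering to just above the lips for a check.

```bash
cat >> h.py <<'E'
def mv(x,y,z,speed=100,fix=1):
    t=np.array([x,y,z],float); cmd=t.copy()
    move_l(W(*cmd),[180,0,YT],speed=speed)
    for _ in range(fix):
        e=t-inv(get_obs()["tcp_pos"]); cmd=cmd+e; move_l(W(*cmd),[180,0,YT],speed=60)
    return cmd
E
python3 - <<'E'
from h import *
c=mv(-6,0,84,fix=2); wait(.1); st(); print(c.round(2)); shot("k_sp")
cv2.imwrite("pics/k_z.png",cv2.resize(cv2.imread("pics/k_sp.png")[:330],(800,516),interpolation=cv2.INTER_CUBIC))
E
```

```text
t26.14 pk [-6.6   0.13 83.11] F [ 0.7  0.  -2.5] M [ 0.04 -0.01  0.01] g56.8 yaw99.84
[-6.6   0.14 83.07]
```

View pics/k_z.png

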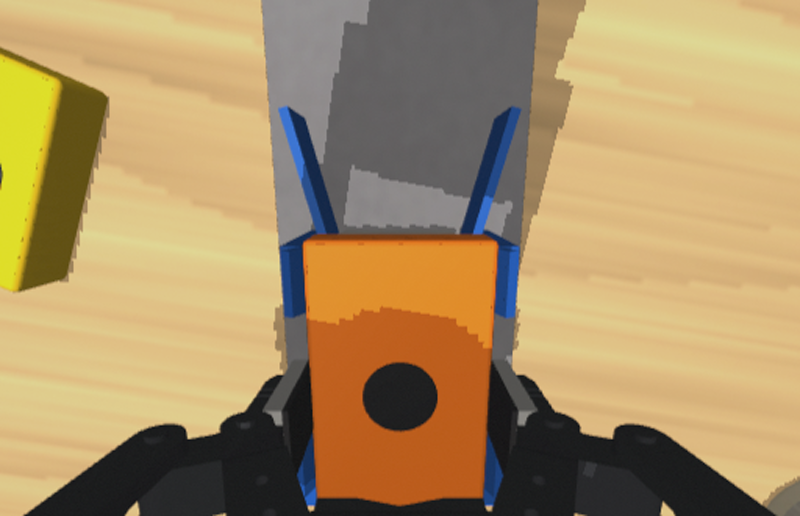

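Well centred: posts at columns 280 and 518 (mid 399), spacer at 303 to 498 (mid 400.5), about 0.4 mm off. Descending.

```bash
python3 - <<'E'
from h import *
for z in (66,54,46,42):
    move_l(W(-6,0,z),[180,0,YT],speed=70); p,f,o=st(z)
    if f[2]>6 or max(abs(f[:2]))>8: print("contact"); break
E
```

```text
66 t26.58 pk [-7.06  0.23 64.55] F [ 0.2  0.9 -1.9] M [ 0.03 -0.07  0.06] g57.0 yaw99.84
54 t26.91 pk [-6.77  0.18 53.03] F [ 0.7  1.4 -1.7] M [ 0.02 -0.   -0.04] g56.9 yaw99.84
46 t27.18 pk [-6.63  0.12 45.24] F [-0.1  0.4 -1.7] M [ 0.04  0.01 -0.  ] g56.8 yaw99.84
42 t27.43 pk [-6.25  0.07 41.71] F [-0.1  0.1 -0.8] M [-0.05  0.02  0.  ] g56.9 yaw99.84
```

```bash
python3 - <<'E'
from h import *
x=-6
while x<6:
    x+=1.5; move_l(W(x,0,40.5),speed=40); p,f,o=st(x)
    if f[0]<-3.5: break
for z in (39,38,37,36,35,34,33):
    move_l(W(x,0,z),speed=30); p,f,o=st(z)
    if f[2]>2.5: break
E
```

```text
-4.5 t27.68 pk [-4.35 -0.05 40.53] F [ 0.  -0.9 -1.9] M [ 0.03  0.02 -0.01] g57.0 yaw99.84
-3.0 t27.93 pk [-2.760e+00 -3.000e-02  4.066e+01] F [ 0.2 -0.2 -1.5] M [ 0.04 -0.02 -0.03] g56.9 yaw99.84
-1.5 t28.18 pk [-1.370e+00 -3.000e-02  4.055e+01] F [-0.5 -0.3 -2.2] M [-0.01  0.01  0.01] g56.6 yaw99.84
0.0 t28.43 pk [ 9.00e-02 -1.00e-02  4.05e+01] F [ 0.5  0.3 -1.5] M [-0.02  0.02 -0.06] g57.2 yaw99.84
1.5 t28.68 pk [ 0.13  0.1  39.9 ] F [-3.8 -1.2  0.1] M [-0.15  0.58  0.13] g56.6 yaw99.85
39 t28.93 pk [ 0.13  0.17 38.25] F [-4.4 -0.4 -0.9] M [-0.18  0.79  0.04] g56.7 yaw99.85
38 t29.18 pk [ 0.13  0.17 37.81] F [-7.  -0.5  1.8] M [-0.17  0.97  0.11] g57.1 yaw99.85
37 t29.43 pk [ 0.17  0.16 37.81] F [-8.3 -0.4  6.6] M [-0.2   1.35  0.05] g57.1 yaw99.85
```

```bash
python3 - <<'E'
from h import *
move_l(W(1.5,0,38),speed=30); st()
grip(72); st("open")
move_l(W(0,0,110),speed=200); goto(W(-63,0,190),[180,0,YT]); wait(.15); st()
shot("l_sp"); im,C=load("l_sp")
g2=cv2.resize(im[165:310,190:320],None,fx=4,fy=4,interpolation=cv2.INTER_CUBIC); cv2.imwrite("pics/l_z.png",g2)
for nm,X in [("spacer home top",[W(x,y,52) for x in(-50,50) for y in(-29,29)]),("base top",[W(-50,y,34) for y in(-29,29)]),("wall top inner",[W(50,y,60) for y in(-31,31)])]:
    print(nm,((proj(C,np.array(X))-[190,165]+.5)*4).round(0).tolist())
E
```

```text
t29.68 pk [ 0.14  0.16 37.81] F [-6.6  0.3  1.2] M [-0.14  1.03  0.02] g56.8 yaw99.85
open t29.98 pk [ 3.42 -0.27 39.18] F [ 0.2 -0.3 -0.4] M [0.01 0.02 0.09] g72.2 yaw99.83
 t31.12 pk [-64.01   0.32 187.22] F [1.  0.1 0.1] M [ 0.   -0.05 -0.08] g72.1 yaw99.84
spacer home top [[150.0, 137.0], [377.0, 137.0], [159.0, 483.0], [368.0, 483.0]]
base top [[157.0, 119.0], [371.0, 119.0]]
wall top inner [[149.0, 500.0], [378.0, 500.0]]
```

View pics/l_z.png

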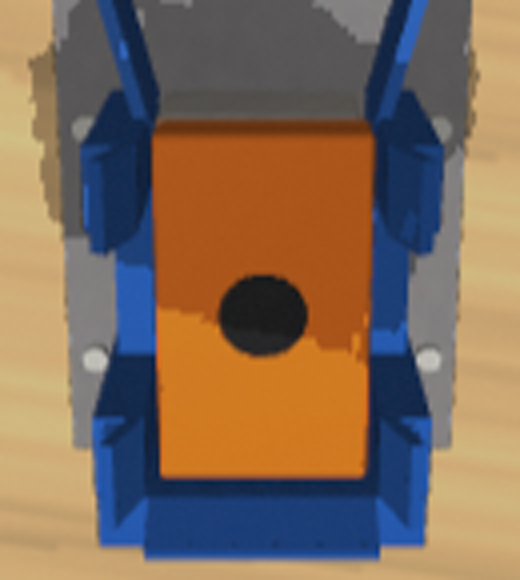

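The spacer sits flush: its front edge is at row 478 and its rear edge at row 133, both shifted like the wall edge (row 496), and it is square between the posts. Now the cap.

```bash
python3 - <<'E'
from h import *
p=(494,-281.5)
goto([*p,110],[180,0,90.5]); grip(85); 
move_l([*p,30],speed=200); move_l([*p,3],speed=80); o=get_obs(); print(o["tcp_pos"].round(1),o["wrist_force"].round(1))
grip(40,50); o=get_obs(); print(o["tcp_pos"].round(1),o["wrist_force"].round(1),o["grip_width"])
move_l([*p,140],speed=180); wait(.1); o=get_obs(); print(o["t"],o["tcp_pos"].round(1),o["wrist_force"].round(1),o["grip_width"],o["moment"].round(2))
goto(W(-6,0,170),[180,0,YT]); move_l(W(-6,0,102),speed=150); wait(.15); st(); shot("m_cap")
cv2.imwrite("pics/m_z.png",cv2.resize(cv2.imread("pics/m_cap.png")[:330],(800,516),interpolation=cv2.INTER_CUBIC))
E
```

```text
[ 493.5 -281.1    2.3] [ 0.3 -0.2  0. ]
[ 494.8 -282.1    3.9] [ 0.  -0.2  3.4] 56.45153278911386
35.15 [ 492.6 -280.4  137.7] [-0.   0.  -2.3] 56.579158352498695 [-0.01  0.03  0.03]
 t37.22 pk [ -4.47  -0.56 104.03] F [ 0.5  0.5 -2.7] M [ 0.01 -0.03  0.06] g56.5 yaw99.82
```

View pics/m_z.png

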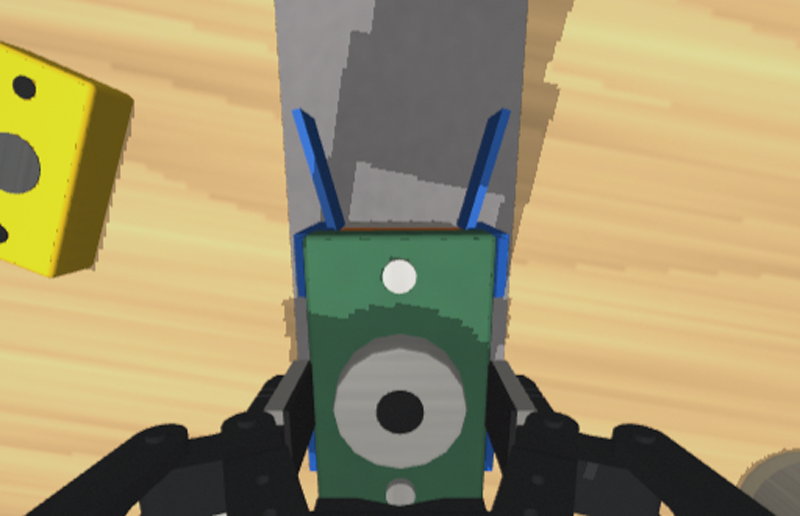

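The cap is held level, disc up at (400,411). The plate spans columns 304 to 496 and the posts 295 to 508, so it is centred. Lower and seat it.

```bash
python3 - <<'E'
from h import *
ok=True
for z in (84,72,64,60):
    move_l(W(-6,0,z),[180,0,YT],speed=70); p,f,o=st(z)
    if f[2]>4 or max(abs(f[:2]))>7: print("contact"); ok=False; break
if ok:
    x=-6
    while x<6:
        x+=1.5; move_l(W(x,0,58.5),speed=40); p,f,o=st(x)
        if f[0]<-3.5: break
    for z in (57.5,56.5,55.5,54.5,53.5,52.5,51.5):
        move_l(W(x,0,z),speed=30); p,f,o=st(z)
        if f[2]>1.5: break
E
```

```text
84 t37.67 pk [-7.06  0.29 82.62] F [ 0.5 -0.  -2.2] M [-0.01  0.01  0.01] g56.1 yaw99.85
72 t38.00 pk [-6.8   0.17 70.95] F [ 0.1 -0.5 -2.4] M [-0.02  0.02  0.  ] g56.4 yaw99.84
64 t38.27 pk [-6.62  0.14 63.23] F [-0.3 -0.3 -2.9] M [-0.03  0.01  0.  ] g56.5 yaw99.84
60 t38.52 pk [-6.25  0.08 59.68] F [ 0.5 -0.6 -2.9] M [-0.02  0.    0.05] g56.4 yaw99.84
-4.5 t38.77 pk [-4.360e+00 -2.000e-02  5.852e+01] F [-0.7 -0.3 -3. ] M [ 0.03 -0.01 -0.06] g56.0 yaw99.84
-3.0 t39.02 pk [-2.780e+00 -3.000e-02  5.863e+01] F [ 0.   0.  -2.4] M [ 0.    0.03 -0.01] g56.1 yaw99.84
-1.5 t39.27 pk [-1.360e+00 -2.000e-02  5.856e+01] F [ 0.3  0.6 -3.3] M [0.03 0.   0.02] g56.4 yaw99.84
0.0 t39.52 pk [ 0.16 -0.   58.55] F [ 0.7 -0.2 -3.4] M [-0.01  0.01  0.01] g56.2 yaw99.84
1.5 t39.77 pk [ 1.33  0.07 58.35] F [ 0.1  0.8 -2.9] M [0.   0.15 0.06] g56.2 yaw99.84
3.0 t40.02 pk [ 1.39  0.17 57.79] F [-4.3 -0.3 -0.5] M [-0.16  0.82 -0.12] g56.3 yaw99.83
57.5 t40.27 pk [ 1.41  0.18 56.75] F [-5.7 -0.2 -2.5] M [-0.16  0.9  -0.16] g56.5 yaw99.83
56.5 t40.52 pk [ 1.41  0.19 55.97] F [-4.9 -0.2  0.5] M [-0.19  0.94 -0.13] g56.5 yaw99.83
55.5 t40.77 pk [ 1.43  0.15 55.93] F [-8.1  0.2  3. ] M [-0.24  1.22 -0.12] g56.1 yaw99.84
```

```bash
python3 - <<'E'
from h import *
move_l(W(3,0,56.2),speed=30); st()
grip(72); st("open")
move_l(W(1.5,0,130),speed=200); goto(W(-63,0,190),[180,0,YT]); wait(.2); st()
shot("n_cap"); im,C=load("n_cap")
cv2.imwrite("pics/n_z.png",cv2.resize(im[165:310,190:320],None,fx=4,fy=4,interpolation=cv2.INTER_CUBIC))
for nm,X in [("cap home top",[W(x,y,68) for x in(-50,50) for y in(-29,29)]),("cap bottom/spacer top",[W(-50,y,52) for y in(-29,29)]),("base top",[W(-50,y,34) for y in(-29,29)]),("base bottom",[W(-50,y,0) for y in(-29,29)]),("wall top inner",[W(50,y,60) for y in(-31,31)])]:
    print(nm,((proj(C,np.array(X))-[190,165]+.5)*4).round(0).tolist())
E
```

```text
t41.02 pk [ 1.39  0.16 55.93] F [-5.5 -0.4  0.8] M [-0.23  0.99 -0.13] g56.2 yaw99.84
open t41.32 pk [ 4.93 -0.29 57.51] F [-0.2  0.4  0.6] M [ 0.02 -0.02  0.03] g71.8 yaw99.85
 t42.48 pk [-63.5    0.22 187.7 ] F [-0.4  0.8  0.9] M [ 0.03 -0.    0.04] g72.2 yaw99.84
cap home top [[145.0, 153.0], [384.0, 153.0], [155.0, 514.0], [374.0, 514.0]]
cap bottom/spacer top [[151.0, 135.0], [378.0, 135.0]]
base top [[157.0, 116.0], [371.0, 116.0]]
base bottom [[167.0, 87.0], [361.0, 87.0]]
wall top inner [[150.0, 497.0], [378.0, 497.0]]
```

View pics/n_z.png

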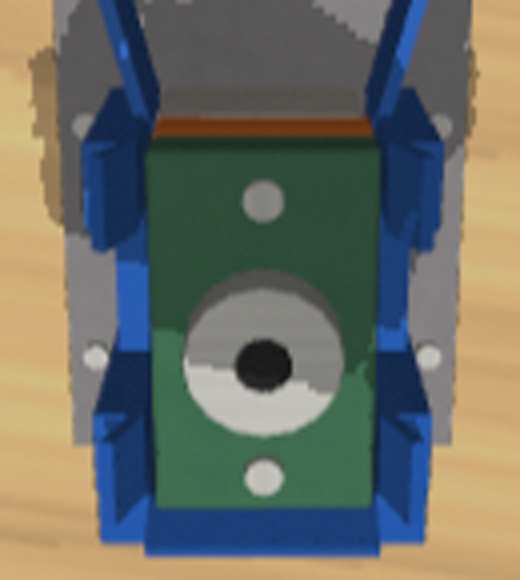

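The cap is seated: front edge at row 508 and level across, rear rims of all three parts aligned (base top at row 118, spacer top at 137, cap top at 151). One last overview, then hand in.

```bash
python3 - <<'E'
from h import *
goto([430,-200,330],[180,0,60]); shot("o_scene","scene"); shot("o_top","top")
a=cv2.imread("pics/o_scene.png")[140:330,90:450]; b=cv2.imread("pics/o_top.png")[110:300,60:420]
cv2.imwrite("pics/o.png",cv2.resize(np.vstack([a,b]),(568,600)))
st()
E
```

```text
t43.77 pk [-239.14 -204.23  320.86] F [0.9 0.4 0.8] M [-0.   -0.   -0.01] g72.3 yaw60.11
```

View pics/o.png

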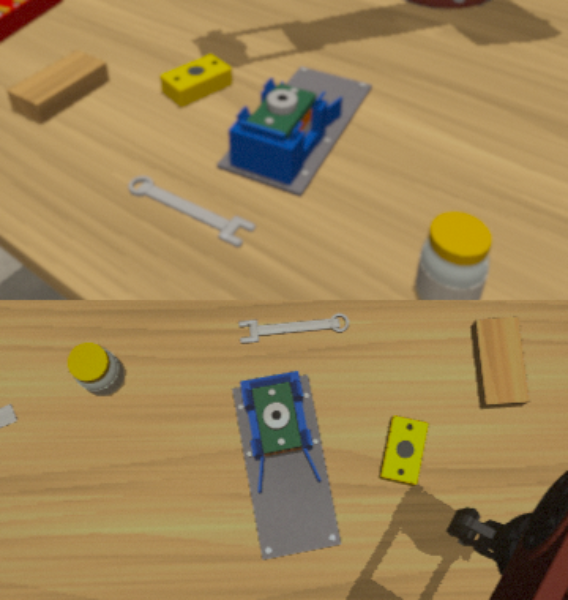

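The stack is square in the pocket, disc up at (283,98) in the scene half and (276,415) in the top half. The jar, offcut, wrench and yellow block are where they started, and the arm is clear.

```bash
python3 -c "
from station import *
print(sign_off()); print(get_obs()['t'])"
```

```text
the job is handed in; nothing more can be done
None
the job is handed in; nothing more can be done
```

The machine foot is built in the fixture and handed in at about 44 s of the 72 s allowed. The base was slid home along the deck, then the spacer and the disc-up cap were each pressed against the end wall, lowered and released.

- **Base:** The first push stopped about 2.5 mm short, probably because the finger knuckles met the posts. A second push with leaned-back, nearly shut fingers, at about 15 N, closed the gap. The wrist picture then matched the home position to within about 1 px of the enlarged crop (about 0.3 mm).
- **Spacer and cap:** Each stopped hard against the wall at 4 N, with peak forces of about 8 N while seating. Their edges fit the expected seated position to within about 1 mm, which is the limit of the calibration. The three rear faces line up within that same limit: the cap read about 1 mm off the other two, which I put down to its rounded edge. I did not push again to check.
- **Surroundings:** The last overview showed the stack square in the pocket, the arm clear, and the jar, offcut, wrench and yellow look-alike where they started.

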